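Sort two tins into a pantry can rack with its seesaw gate

ROBOT

A 6-joint arm with a two-finger parallel gripper is mounted at the origin on a cart in front of the work surface, level with it; the furniture and walls round the work are solid. World frame = base frame: x ahead of the robot, y to its left, z up, the work surface at z = 0. Lengths are in m, angles in degrees, forces in N, time in s.
With the tool pointing down it reaches from about 0.4 to 0.825 m from the base axis. Payload 7 kg.
Tool frame: the origin (TCP) lies on the centre line of the jaws, within the pads' length; the fingertips stand 19 mm ahead of it and the grasp point (between the pads) is the TCP (r.tip_extent is the distance from the TCP to the fingertips, in m); z points along the fingers, y is the line along which they close (so a half turn about z gives the same grasp; the last joint's range is limited). The gripper opens to 88 mm and grips with 3 to 60 N. Pads are 19 mm wide; open, the fingers measure 130 mm over their backs; the gripper's body (78 mm by 193 mm) begins 47 mm behind the grasp point.
Start: joints at [82.684, 20.546, 0.682, 0, -70.136, -16.507], TCP at [0.273, 0.617, 0.246] pointing down, gripper open.
Joint ranges: [-176.03, 176.03], [-82.01, 121.73], [-58.28, 71.71], [-173.87, 95.51], [-174.79, -0.11], [-173.66, 173.66]. Speed limits (degrees/s): [136.94, 136.94, 172.46, 180, 180, 180].

INTERFACE

Orientations are given as [roll, pitch, yaw] about the fixed x, y, z axes, in that order (R = Rz(yaw) Ry(pitch) Rx(roll)).
In Python, from plant import r gives the robot as it stands. The module is installed in compiled form; this text tells all that it offers.
- The arm moves only by the tool jog_arm, never from a script. Its argument "deltas" is a list that holds one entry, the list of rows, each a list of 5 numbers: the opening, from -1 (shut) to 1 (fully open), then the shift along the world's x, y, z in cm, then the turn about the world's z in rad. In form: [[[claw, dx, dy, dz, turn], ...]]. A call has 1 to 8 rows; each row shifts and turns the commanded pose from where the row before left it; what a row does not reach is not made up. A row lasts 1/8 s, in which the tool goes at most 62.5 mm and 10.7 degrees, less where a joint would pass 70% of its speed; a pose out of reach is approached as far as the arm can. A call with a gripper value outside its range is refused whole. The fingers move at their own pace and stop on an object; "force" is the grip in N (left out, the last holds). Time passes only in rows, so rows that do not move let the fingers close. It gives the time, the measured TCP pose, the force, the opening and the grip force at its end, in the units of the state.
- r.get_state(): the state, without advancing time (a new reading comes with each control period).
- r.capture(name): name is "side" or "top"; returns the picture (480x640x3 uint8, blue, green, red); there is no depth.
- r.camera_info(name): a dict with "fx", "fy", "cx", "cy" (pixels), "view" (4x4, takes a point from world to camera coordinates). Camera axes: x right, y up, looking along -z (the intrinsics and any distortion apply to the point x, -y, -z); pixel columns grow to the right and rows downward; lengths in m; the calibration is good to about 2 mm. A picture is of the moment at which its call begins. camera_info takes no time and is no camera call.
- r.close_job(): hands the job in; it is judged then, once.
The state is a dict: "time_s": time; "joints": joint angles; "qd": joint speeds; "joint_torque": joint torques, N m; "tcp_pos": TCP position; "eef_rot": TCP orientation; "contact_force": force on the tool from outside, world axes, zero at the start; "moment": the same for the moment, N m; "gripper_width": finger opening in m; "gripper_force": force on a finger pad.
Only numpy, scipy, OpenCV 4.12 (cv2) and the standard library are available. Lean on these libraries where they do the work, as an engineer would, in place of code of your own. Each camera call takes 0.05 s, during which the arm holds its last target. There are 200 camera calls.

TASK

Load the two tins that wait in the can rack's loading trough so that each ends in the lane where a tin of its own kind already lies. One after the other, push them in along the trough with the fingertips and let them roll down by themselves; before each, press down the end of the seesaw gate on the side of the lane that tin must take, unless it lies fully over that way already. Do not lift the tins or steer them by hand, and leave everything else where it is.

Things in the scene. Friction and masses are not known exactly. Their poses are not given: they have to be found in the camera images.
- can_rack: White steel can rack on a wooden base, 600 mm long (its y), fixed. Origin: worktop under the pivot; x away from the robot, y left, z up. A channel 72 mm wide (x -36 to 36) runs along y: gate in the middle, a lane on each side. Back plate 95 mm high, in the middle (y +-32 mm) a backstop 137 mm high; front plates 83 mm high with a V notch where the loading trough enters. Smooth: friction about 0.25.
- gate (a joint): Seesaw gate: steel plate 210 mm (rack y) by 60 mm, rocking about a pin along rack x, 50 mm high; plate top 18 mm above the pin. Radians: 0 level, +0.26 right end (-y) fully down, -0.26 left end (+y) fully down. Stiff pivot (0.25 N m, 3 N at an end): stays where left, also when a tin drops on its middle. May start at any tilt.
- gate_left_end (a point): Point on the gate's top 95 mm left (+y) of the pivot, 10 mm from the end: press down here to send tins to the left lane. Moves with the gate: about 43 mm high when fully down, 92 mm when fully up.
- gate_right_end (a point): The same on the right (-y): press here for the right lane.
- trough_mouth (a point): Bottom line of the trough at its open far end, beside the gate (rack x -36, y 0, 67 mm high). A tin pushed along drops some 4 mm onto the gate over the pivot and rolls to its low side once its near end is 0 to 10 mm past here and the push is eased. Push low, on the lower half of the tin's end: pushed high it tips forward against the backstop and needs up to 25 mm.
- tall_tin_center (a point): Middle of the waiting taller tin (75 mm diameter, 58 mm long, about 0.26 kg) lying on its side, axis along the trough, middle 111 mm high. Either waiting tin may be the front one (its far end already reaches 8 mm past the mouth); pushing the near end of the rear tin pushes both.
- flat_tin_center (a point): Middle of the waiting flat tin (86 mm diameter, 40 mm long, about 0.23 kg) lying on its side in the same trough, middle 117 mm high.
- stored_tall_tin_center (a point): Middle of the tin of the taller kind (75 x 58 mm) that already lies on its side at the end of one lane.
- stored_flat_tin_center (a point): Middle of the tin of the flat kind (86 x 40 mm) that already lies on its side at the end of the other lane.
- tall_tin: The waiting taller tin; origin: centre of its end farther from the robot, its z axis along the tin toward the robot.
- flat_tin: The waiting flat tin; origin likewise.
- stored_tall_tin: The stored taller tin; origin: centre of its far end.
- stored_flat_tin: The stored flat tin; origin: centre of its far end.
- garlic: Garlic bulb, 57 mm, loose bystander before the left lane; origin under it.
- mandarin: Mandarin, 58 mm, loose bystander before the right lane; origin under it.
- spice_jar: Spice jar 41 mm wide, 104 mm high, loose bystander farther left; origin under it.
- timer: Kitchen timer, red dome, 62 mm wide, 58 mm high, loose bystander farther right; origin under it.
- left_lane (a point): Middle of the left (+y) lane's wooden floor, which slopes 7 degrees down outward from 36 mm height at rack y 106 mm to 14 mm at y 288 mm, where a stop 66 mm high ends it. A lane holds two tins.
- right_lane (a point): The same of the right (-y) lane.
- trough_near_end (a point): Bottom line of the loading trough at its end nearest the robot (rack x -158, y 0, 67 mm high). The trough is level, along rack x; its two plates rise 30 degrees to either side, to upper edges 95 mm high at y +-43 mm. Open at both ends.
Mind the look-alikes: they are no part of the job. Leave any black look-alike of the flat_tin alone.

How it is judged:
By the outcome, as a careful person would: the job done as asked, in the order asked, and still so for the second after the job is handed in, with the robot touching nothing.
It also fails if it takes over 67 s, if anything falls off the work surface, if the arm or the gripper's body presses on something with over 40 N, if the wrist force passes 120 N, or if a joint passes its speed limit or range.

## Working session

There is one attempt and no reset: what is moved stays moved. The work goes in short steps, Python scripts to look and compute and a tool call to move; the robot and the scene stay as the last step left them, time stands still between calls to the robot, and variables do not carry over. Pictures are saved under pics/ and viewed, at most 10 in all, crops included, and the job is handed in when it is done.

Besides the shell and the picture viewer there is one more tool, called after "Emit:" as name([rows], argument=value, ...), one row to a line, values as JSON. jog_arm: Moves the arm, as the interface text tells. Its arguments: {"type":"object","properties":{"deltas":{"type":"array"},"force":{"type":"number"}},"required":["deltas"]}

```bash
mkdir -p pics
cat > h.py <<'E'
import numpy as np,cv2
from plant import r
def cam(n):
    c=r.camera_info(n);return c
def ray(n,u,v):
    c=cam(n);V=np.array(c["view"]);R=V[:3,:3];t=V[:3,3]
    d=np.array([(u-c["cx"])/c["fx"],-(v-c["cy"])/c["fy"],-1.]);return -R.T@t,R.T@d
def onz(n,u,v,z):
    o,d=ray(n,u,v);return o+d*(z-o[2])/d[2]
def proj(n,p):
    c=cam(n);V=np.array(c["view"]);q=V[:3,:3]@np.array(p)+V[:3,3]
    return c["cx"]+c["fx"]*q[0]/-q[2],c["cy"]-c["fy"]*q[1]/-q[2]
def tri(a,b):
    A=np.zeros((3,3));B=np.zeros(3)
    for n,u,v in (a,b):
        o,d=ray(n,u,v);d/=np.linalg.norm(d);M=np.eye(3)-np.outer(d,d);A+=M;B+=M@o
    return np.linalg.solve(A,B)
E
python3 - <<'E'
from h import *
for n in("side","top"):
    cv2.imwrite(f"pics/{n}1.png",r.capture(n));c=cam(n);print({k:np.round(v,3) for k,v in c.items()})
s=r.get_state();print(s)
E
```

```text
{'fx': np.float64(450.628), 'fy': np.float64(450.628), 'cx': np.float64(327.766), 'cy': np.float64(240.287), 'view': array([[ 1.   ,  0.017,  0.021, -0.525],
       [-0.027,  0.543,  0.839, -0.099],
       [ 0.003, -0.839,  0.543, -1.061],
       [ 0.   ,  0.   ,  0.   ,  1.   ]])}
{'fx': np.float64(512.585), 'fy': np.float64(512.585), 'cx': np.float64(321.964), 'cy': np.float64(228.911), 'view': array([[ 0.023, -1.   , -0.009,  0.02 ],
       [ 0.996,  0.023,  0.081, -0.532],
       [-0.081, -0.011,  0.997, -1.138],
       [ 0.   ,  0.   ,  0.   ,  1.   ]])}
{'time_s': 0.1, 'joints': array([ 8.26841768e+01,  2.05866259e+01,  6.38437022e-01, -1.62419892e-02,
       -7.01354317e+01, -1.65073860e+01]), 'qd': array([ 0.06796255, -0.14119948,  0.16043003,  0.07128386,  0.03622482,
        0.05374042]), 'joint_torque': array([-2.54813829e-03, -5.84162772e+01,  2.93746394e+01,  7.01556042e+00,
        1.00891685e-02, -5.57724218e-05]), 'tcp_pos': array([0.27250351, 0.61710207, 0.24472456]), 'eef_rot': array([ 1.79915487e+02, -9.12183544e-03, -2.38287326e+01]), 'contact_force': array([-0.60872384,  0.61585024,  0.66494601]), 'moment': array([-0.04233183,  0.00551163,  0.01482415]), 'gripper_force': 0.0, 'gripper_width': 0.0875389232621293}
```

View pics/side1.png

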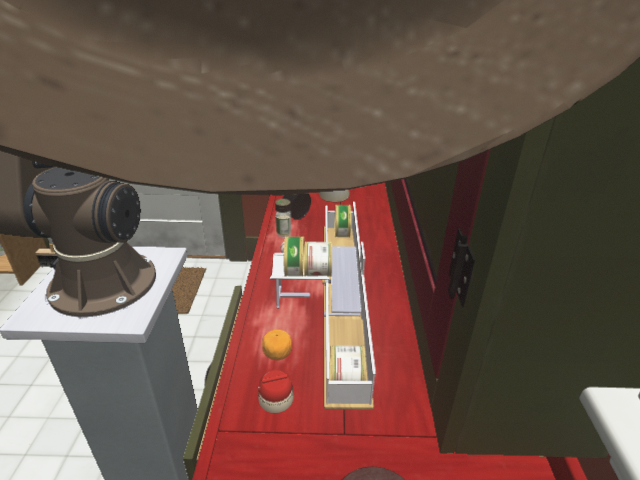

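View pics/top1.png

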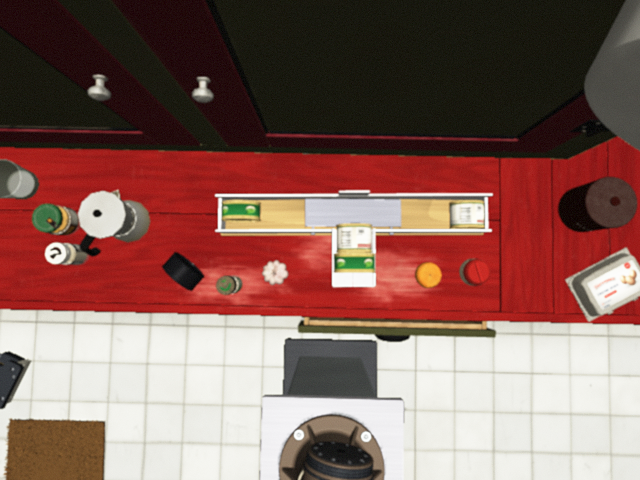

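The top view shows the rack at x 217–491, with the gate at (352,212). The front waiting tin is white (354,237) and the rear one green (354,263). The stored green tin is on the left (240,210), the stored white one on the right (467,214), and the black look-alike is at (183,270). In the side view the gate is at (345,280) and the waiting tins at (318,258) and (293,256).

Run:
```python
from h import *
t=cv2.imread("pics/top1.png");s=cv2.imread("pics/side1.png")
a=cv2.resize(t[180:295,205:500],None,fx=2.7,fy=2.7,interpolation=cv2.INTER_CUBIC)
b=cv2.resize(s[195:415,255:385],None,fx=2.7,fy=2.7,interpolation=cv2.INTER_CUBIC)
cv2.imwrite("pics/tc.png",a);cv2.imwrite("pics/sc.png",b)
```

```text
(no output)
```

View pics/tc.png

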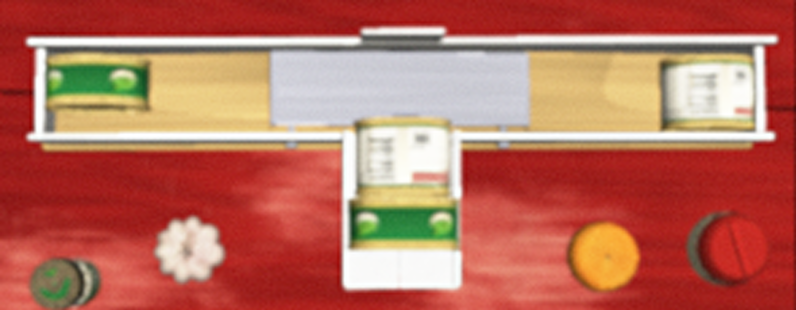

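View pics/sc.png

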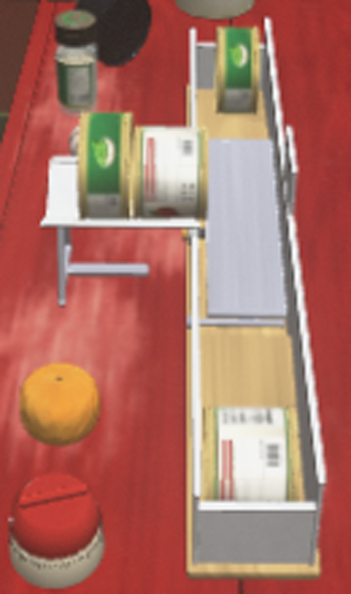

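The crops confirm the choice. The front tin is tall and white, so it goes to the right lane, where its twin lies. The rear tin is flat and green, so it goes to the left lane. Gate ends in the top crop are at x 271 and 529, and in the side crop at rows 140 and 318.

Run:
```python
from h import *
np.set_printoptions(precision=4,suppress=True)
T=lambda x,y:("top",205+x/2.7-.3,180+y/2.7-.3)
S=lambda x,y:("side",255+x/2.7-.3,195+y/2.7-.3)
P=lambda n,a,b:print(n,tri(a,b))
P("gateL back",T(271,52),S(272,140));P("gateR back",T(529,52),S(284,318))
P("gateR front",T(529,125),S(208,315))
P("backplate L",T(28,41),S(269,20));P("backplate R",T(776,40),S(321,480))
P("frontplate L",T(30,137),S(193,30));P("frontplate R",T(773,137),S(196,503))
P("trough nearL",T(343,288),S(52,158));P("trough nearR",T(461,288),S(44,223))
P("greenTop near",T(405,248),S(93,113));P("greenTop far",T(405,201),S(127,110));P("white far top",T(405,120),S(199,127))
for n,x,y,z in(("bpL",28,41,.095),("bpR",776,40,.095),("trL",343,288,.095),("trR",461,288,.095),("gL",271,88,.068),("gR",529,88,.068)):print(n,onz(*T(x,y),z))
```

```text
gateL back [0.59   0.0693 0.0749]
gateR back [ 0.5951 -0.1404  0.055 ]
gateR front [ 0.5367 -0.141   0.0561]
backplate L [0.5923 0.2612 0.0926]
backplate R [ 0.6051 -0.3285  0.0951]
frontplate L [0.5165 0.2592 0.0799]
frontplate R [ 0.5303 -0.3322  0.0757]
trough nearL [0.4034 0.0074 0.092 ]
trough nearR [ 0.4069 -0.0841  0.0943]
greenTop near [ 0.4395 -0.0359  0.1651]
greenTop far [ 0.4697 -0.0355  0.1687]
white far top [ 0.5278 -0.0352  0.155 ]
bpL [0.5927 0.2607 0.095 ]
bpR [ 0.6065 -0.3286  0.095 ]
trL [0.4046 0.0076 0.095 ]
trR [ 0.4068 -0.084   0.095 ]
gL [0.5627 0.0688 0.068 ]
gR [ 0.5674 -0.1389  0.068 ]
```

Emit:
jog_arm([
  [[-1,2.2,-5.7,0,-0.14],[-1,2.2,-5.7,0,-0.14],[-1,2.2,-5.7,0,-0.14],[-1,2.2,-5.7,0,-0.14],[-1,2.2,-5.7,0,-0.14],[-1,2.2,-5.7,0,-0.14],[-1,2.2,-5.7,0,-0.14],[-1,2.2,-5.7,0,-0.14]],
], force=20)

```text
time_s: 1.1
tcp_pos: [0.4488, 0.1595, 0.2456]
eef_rot: [-180.0, 0.0, -88.2]
contact_force: [1.1, 0.0, 0.1]
gripper_width: 0.0132
gripper_force: 0.0
```

Emit:
jog_arm([
  [[-1,2,-4.8,0,0],[-1,2,-4.8,0,0],[-1,2,-4.8,0,0],[-1,2,-4.8,0,0],[-1,2,-4.8,0,0],[-1,1.3,-4.8,0,-0.02],[-1,0,0,0,0],[-1,0,0,0,0]],
])

```text
time_s: 2.1
tcp_pos: [0.5613, -0.1266, 0.2451]
eef_rot: [179.9, 0.0, -89.2]
contact_force: [-0.7, 0.4, -0.2]
gripper_width: 0.0006
gripper_force: 0.0
```

Emit:
jog_arm([
  [[-1,0,-0.4,-4,0],[-1,0,0,-4,0],[-1,0,0,-4,0],[-1,0,0,-3,0],[-1,0,0,-1,0],[-1,0,0,-0.5,0],[-1,0,0,-0.5,0],[-1,0,0,0,0]],
])

```text
time_s: 3.1
tcp_pos: [0.5623, -0.1304, 0.0763]
eef_rot: [-179.9, 0.0, -89.1]
contact_force: [-0.3, 0.1, 0.6]
gripper_width: 0.0007
gripper_force: 0.0
```

Emit:
jog_arm([
  [[-1,0,0,-0.3,0],[-1,0,0,-0.3,0],[-1,0,0,-0.2,0],[-1,0,0,0,0]],
])

```text
time_s: 3.6
tcp_pos: [0.5619, -0.1306, 0.0676]
eef_rot: [-180.0, -0.0, -89.1]
contact_force: [1.7, -0.2, 2.2]
gripper_width: 0.0005
gripper_force: 1.0
```

Emit:
jog_arm([
  [[-1,0,0,-0.2,0],[-1,0,0,-0.2,0],[-1,0,0,0,0]],
])

```text
time_s: 3.98
tcp_pos: [0.562, -0.1305, 0.064]
eef_rot: [-180.0, -0.0, -89.1]
contact_force: [-0.5, 0.8, 7.3]
gripper_width: 0.0001
gripper_force: 3.4
```

Emit:
jog_arm([
  [[-1,0,0,-0.1,0],[-1,0,0,-0.1,0],[-1,0,0,0,0]],
])

```text
time_s: 4.35
tcp_pos: [0.5622, -0.1306, 0.0634]
eef_rot: [-179.9, -0.0, -89.1]
contact_force: [-3.4, 1.5, 20.2]
gripper_width: 0.0005
gripper_force: 9.3
```

Emit:
jog_arm([
  [[-1,0,0,5,0],[-1,0,0,5,0],[-1,0,0,5,0],[-1,-2,1,2.5,0.17],[-1,-2.5,1.5,0,0.18],[-1,-2.5,1.5,0,0.18],[-1,-2.5,1.5,0,0.18],[-1,-2.5,1.5,0,0.18]],
])

```text
time_s: 5.35
tcp_pos: [0.44, -0.0602, 0.2358]
eef_rot: [179.9, 0.1, -37.8]
contact_force: [-0.0, 0.2, 0.5]
gripper_width: 0.0005
gripper_force: 0.0
```

Emit:
jog_arm([
  [[-1,-2.5,2.0,0,0.18],[-1,0,0,0,0.18],[-1,0,0,0,0.18],[-1,0,0,0,0.15],[-1,0,0,-4,0],[-1,0,0,-4,0],[-1,0,0,0,0],[-1,0,0,0,0]],
])

```text
time_s: 6.35
tcp_pos: [0.4171, -0.0405, 0.1575]
eef_rot: [180.0, -0.0, 1.4]
contact_force: [1.0, -0.0, 0.9]
gripper_width: 0.0002
gripper_force: 0.0
```

Emit:
jog_arm([
  [[-1,-0.5,0.2,0,0],[-1,0,0,-1.5,0],[-1,0,0,-1,0],[-1,0,0,-1,0],[-1,0,0,0,0]],
])

```text
time_s: 6.98
tcp_pos: [0.4113, -0.0387, 0.1211]
eef_rot: [180.0, 0.1, 1.4]
contact_force: [-0.3, 0.4, 1.4]
gripper_width: 0.0005
gripper_force: 0.0
```

Run:
```python
from h import *
t=r.capture("top");s=r.capture("side")
a=cv2.resize(t[180:300,205:500],None,fx=1.8,fy=1.8);b=cv2.resize(s[195:375,255:385],None,fx=2.8,fy=2.8,interpolation=cv2.INTER_CUBIC)
o=np.zeros((504+216,531,3),np.uint8)
o=np.zeros((504,364+432,3),np.uint8);o[:,:364]=b;c=cv2.resize(t[180:300,270:450],None,fx=2.4,fy=2.4);o[:288,364:]=c
cv2.imwrite("pics/m2.png",o)
```

```text
(no output)
```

View pics/m2.png

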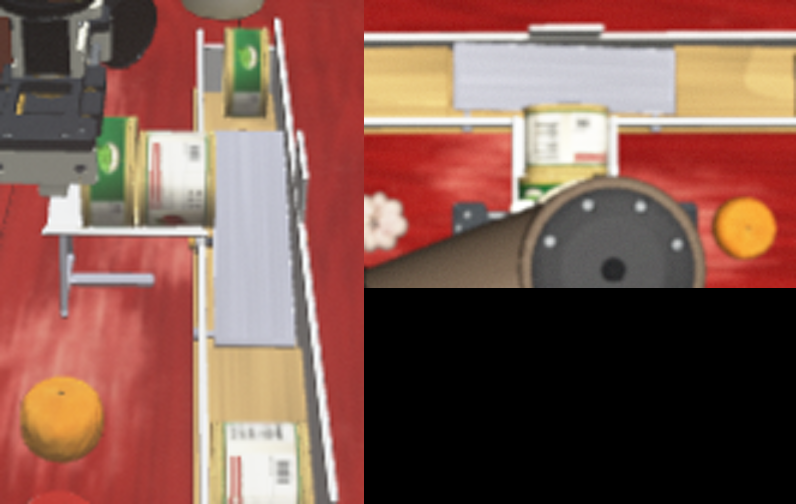

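The gate is now fully down on the right: its left end has risen, and its right end is at crop (255,345). The fingers are behind the green tin. Next I push.

Emit:
jog_arm([
  [[-1,0.7,0,0,0],[-1,0.5,0,0,0],[-1,0.3,0,0,0],[-1,0.3,0,0,0],[-1,0.3,0,0,0]],
])

```text
time_s: 7.7
tcp_pos: [0.4325, -0.0386, 0.1214]
eef_rot: [180.0, 0.0, 1.4]
contact_force: [-3.3, 0.1, 1.5]
gripper_width: 0.0003
gripper_force: 1.5
```

Emit:
jog_arm([
  [[-1,0.3,0.1,0,0],[-1,0.3,0,0,0],[-1,0.3,0,0,0],[-1,0.3,0,0,0],[-1,0.3,0,0,0]],
])

```text
time_s: 8.32
tcp_pos: [0.4479, -0.0376, 0.1216]
eef_rot: [180.0, 0.0, 1.4]
contact_force: [-2.7, -1.2, 0.9]
gripper_width: 0.0004
gripper_force: 1.4
```

Emit:
jog_arm([
  [[-1,0.5,0,0,0],[-1,0.5,0.1,0,0],[-1,0.5,0,0,0],[-1,0.5,0,0,0],[-1,0.5,0,0,0],[-1,0.3,0,0,0],[-1,0.2,0,0,0],[-1,0,0,0,0]],
])

```text
time_s: 9.32
tcp_pos: [0.478, -0.0364, 0.1215]
eef_rot: [-180.0, -0.0, 1.4]
contact_force: [-0.1, -0.0, 0.6]
gripper_width: 0.0005
gripper_force: 0.6
```

```bash
cat >> h.py <<'E'
def snap(name):
    t=r.capture("top");s=r.capture("side")
    o=np.zeros((504,796,3),np.uint8);o[:,:364]=cv2.resize(s[195:375,255:385],None,fx=2.8,fy=2.8,interpolation=cv2.INTER_CUBIC)
    o[:288,364:]=cv2.resize(t[180:300,270:450],None,fx=2.4,fy=2.4);cv2.imwrite(name,o)
    g=cv2.cvtColor(t,cv2.COLOR_BGR2HSV);x=t[212,225:490].astype(int);sat=g[212,225:490,1]
    return "".join("W" if b<60 and v.min()>190 else "o" if b>60 else "." for b,v in zip(sat,x))
E
python3 -c "
from h import *
print(snap('pics/m3.png'))"
```

```text
oooooooooooooooooooooooooooooooooooooooooooooooooooooooooooooooooooooooooooooooooo.WWWWWWWWWWWWWWWWWWWWWWWWWWWW...WWWWW..oooooo...........WW.............................oooooooooooooooooooooooooooooooooooooooooooooooooooooooo....WWWWWWWWWWWWWWWWWWWWWWWWWWWWWW.WWWoo
```

View pics/m3.png

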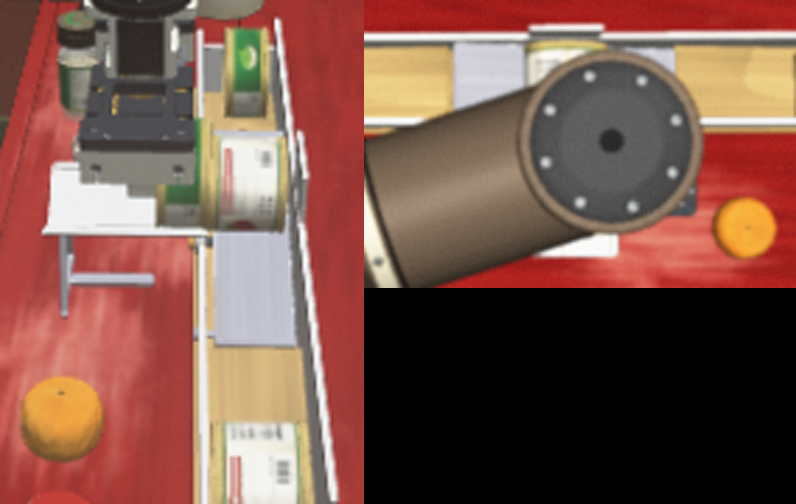

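The tall tin is nearly on the gate (crop (250,180)), spanning most of the channel. It needs a few more mm.

Emit:
jog_arm([
  [[-1,0.3,0,0,0],[-1,0.2,0,0,0],[-1,0,0,0,0],[-1,-0.2,0,0,0],[-1,0,0,0,0],[-1,0,0,0,0]],
])

```text
time_s: 10.18
tcp_pos: [0.4809, -0.0365, 0.1218]
eef_rot: [-180.0, -0.0, 1.4]
contact_force: [-0.1, -0.2, 0.4]
gripper_width: 0.0008
gripper_force: 0.0
```

```bash
cat >> h.py <<'E'
def rows(x=344):
    s=r.capture("side");t=r.capture("top");g=cv2.cvtColor(s,cv2.COLOR_BGR2HSV)
    print([(y,*s[y,x].tolist()) for y in range(200,400,12)]);cv2.imwrite("pics/last_s.png",s);cv2.imwrite("pics/last_t.png",t)
E
python3 -c "
from h import *
rows()"
```

```text
[(200, 61, 71, 125), (212, 165, 203, 190), (224, 63, 102, 60), (236, 77, 99, 106), (248, 213, 201, 199), (260, 213, 200, 199), (272, 241, 244, 244), (284, 209, 216, 217), (296, 110, 121, 128), (308, 205, 194, 193), (320, 123, 176, 206), (332, 125, 178, 209), (344, 129, 180, 211), (356, 236, 244, 245), (368, 239, 243, 243), (380, 188, 197, 199), (392, 140, 142, 144)]
```

The tin is rolling right. I'll retract, rise, and move over to the left gate end.

Emit:
jog_arm([
  [[-1,-2,0,0,0],[-1,-1,0,2,0],[-1,0,0,5,0],[-1,0,0,5,0],[-1,2,1.5,1,-0.17],[-1,2,1.5,0,-0.18],[-1,2,1.5,0,-0.18],[-1,2,1.5,0,-0.18]],
])

```text
time_s: 11.28
tcp_pos: [0.5313, 0.024, 0.2517]
eef_rot: [-180.0, -0.0, -39.6]
contact_force: [-0.3, 0.4, 0.6]
gripper_width: 0.0002
gripper_force: 0.0
```

Emit:
jog_arm([
  [[-1,2,2,0,-0.18],[-1,0.6,1.6,0,-0.18],[-1,0,0,0,-0.18],[-1,0,0,0,-0.18],[-1,0,0,0,-0.15],[-1,0,0,0,0],[-1,0,0,0,0]],
])

```text
time_s: 12.15
tcp_pos: [0.5567, 0.0595, 0.2516]
eef_rot: [-180.0, 0.0, -89.0]
contact_force: [-0.4, 0.2, -0.5]
gripper_width: 0.0003
gripper_force: 0.0
```

```bash
python3 -c "
from h import *
rows()
s=r.capture('side');t=r.capture('top')
o=np.zeros((560,790,3),np.uint8);o[:,:325]=cv2.resize(s[190:414,255:385],None,fx=2.5,fy=2.5);o[:240,325:325+460]=cv2.resize(t[180:300,270:500],None,fx=2,fy=2);cv2.imwrite('pics/m4.png',o)"
```

```text
[(200, 61, 71, 125), (212, 164, 202, 189), (224, 62, 102, 62), (236, 77, 100, 106), (248, 211, 200, 199), (260, 213, 200, 199), (272, 210, 199, 197), (284, 209, 197, 196), (296, 205, 193, 192), (308, 204, 193, 192), (320, 232, 236, 237), (332, 83, 128, 131), (344, 71, 89, 117), (356, 237, 243, 244), (368, 239, 243, 243), (380, 187, 195, 198), (392, 139, 141, 143)]
```

View pics/m4.png

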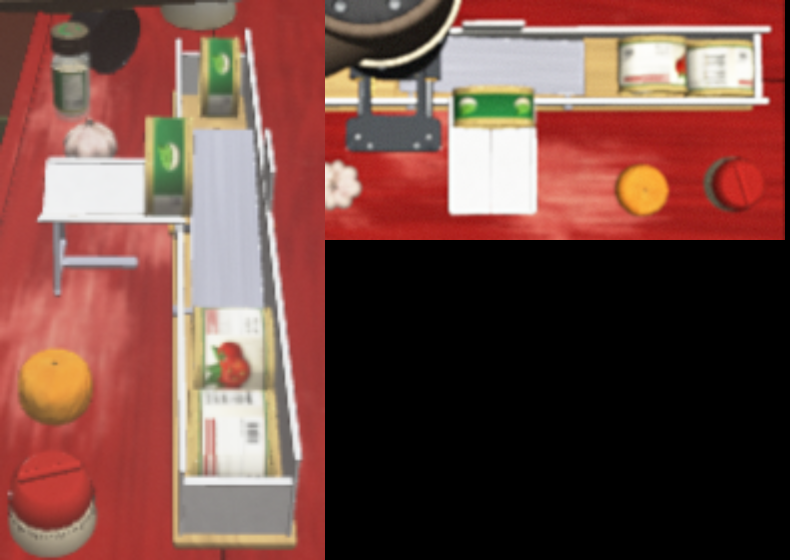

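The tall tin lies beside its twin in the right lane (side crop (232,345)). Next I press the left end.

Emit:
jog_arm([
  [[-1,0,0,-4,0],[-1,0,0,-4,0],[-1,0,0,-4,0],[-1,0,0,-1.5,0],[-1,0,0,-0.7,0],[-1,0,0,-0.7,0],[-1,0,0,-0.7,0],[-1,0,0,0,0]],
])

```text
time_s: 13.35
tcp_pos: [0.5568, 0.0595, 0.0957]
eef_rot: [-180.0, 0.0, -89.1]
contact_force: [-0.1, -0.3, -0.1]
gripper_width: 0.0004
gripper_force: 0.1
```

Emit:
jog_arm([
  [[-1,0,0,-0.7,0],[-1,0,0,-0.7,0],[-1,0,0,-0.7,0],[-1,0,0,-0.4,0],[-1,0,0,-0.3,0],[-1,0,0,0,0]],
])

```text
time_s: 14.1
tcp_pos: [0.5563, 0.0592, 0.0671]
eef_rot: [179.9, -0.0, -89.1]
contact_force: [1.3, 0.8, 1.4]
gripper_width: 0.0004
gripper_force: 0.5
```

Emit:
jog_arm([
  [[-1,0,0,-0.2,0],[-1,0,0,-0.2,0],[-1,0,0,0,0]],
])

```text
time_s: 14.48
tcp_pos: [0.5566, 0.0592, 0.0648]
eef_rot: [-180.0, -0.0, -89.1]
contact_force: [-4.0, 0.3, 13.9]
gripper_width: 0.0001
gripper_force: 7.2
```

Emit:
jog_arm([
  [[-1,0,0,-0.1,0],[-1,0,0,0,0]],
])

```text
time_s: 14.72
tcp_pos: [0.5566, 0.0592, 0.0645]
eef_rot: [-180.0, -0.0, -89.1]
contact_force: [-7.2, 0.3, 21.5]
gripper_width: 0.0003
gripper_force: 10.6
```

Emit:
jog_arm([
  [[-1,0,0,5,0],[-1,0,0,5,0],[-1,0,0,5,0],[-1,-1.5,-1.5,2.5,0.17],[-1,-1.5,-1.5,0,0.18],[-1,-1.5,-1.5,0,0.18],[-1,-2,-2,0,0.18],[-1,-2.8,-2,0,0.18]],
])

```text
time_s: 15.72
tcp_pos: [0.4625, -0.0264, 0.2369]
eef_rot: [179.9, 0.1, -37.8]
contact_force: [0.4, 0.1, 1.0]
gripper_width: 0.0003
gripper_force: 0.0
```

Emit:
jog_arm([
  [[-1,0,-1.1,0,0.18],[-1,0,0,0,0.18],[-1,0,0,0,0.18],[-1,0,0,0,0.15],[-1,0,0,-4,0],[-1,0,0,-4,0],[-1,0,0,0,0],[-1,0,0,0,0]],
])

```text
time_s: 16.73
tcp_pos: [0.4642, -0.0366, 0.1587]
eef_rot: [180.0, -0.0, 1.4]
contact_force: [0.2, 0.3, 0.8]
gripper_width: 0.0003
gripper_force: 0.0
```

```bash
python3 -c "
from h import *
rows();snap('pics/m5.png')"
```

```text
[(200, 62, 71, 125), (212, 166, 203, 190), (224, 62, 102, 60), (236, 78, 101, 106), (248, 131, 188, 218), (260, 211, 200, 198), (272, 208, 197, 195), (284, 204, 193, 192), (296, 125, 127, 134), (308, 135, 195, 222), (320, 232, 236, 237), (332, 80, 127, 131), (344, 70, 90, 118), (356, 236, 243, 244), (368, 239, 243, 243), (380, 187, 195, 198), (392, 139, 141, 143)]
```

View pics/m5.png

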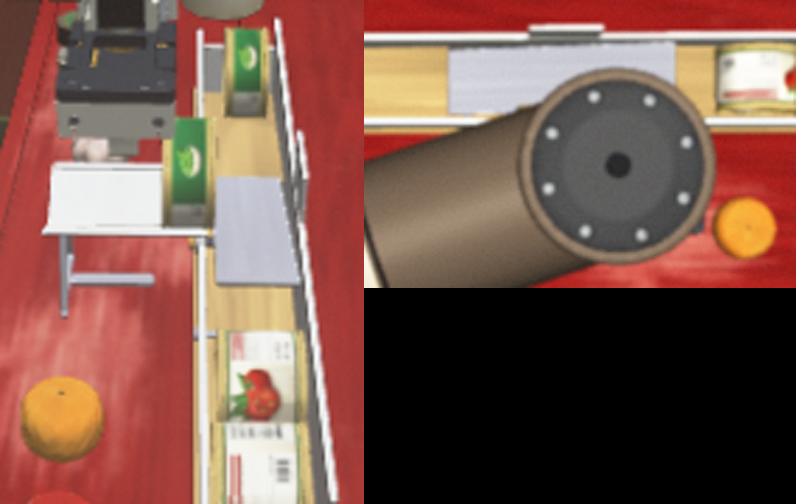

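The gate is fully over to the left (its right end has risen to crop (258,280)), and the flat tin waits at the mouth (188,170). Next I lower and push.

Emit:
jog_arm([
  [[-1,0,0,-2,0],[-1,0,0,-1,0],[-1,0,0,-1,0],[-1,0.5,0,0,0],[-1,0.5,0,0,0],[-1,0.5,0,0,0],[-1,0.3,0,0,0],[-1,0.3,0,0,0]],
])

```text
time_s: 17.92
tcp_pos: [0.4844, -0.0367, 0.1175]
eef_rot: [180.0, 0.0, 1.4]
contact_force: [-2.1, 0.7, 1.8]
gripper_width: 0.0005
gripper_force: 1.0
```

Emit:
jog_arm([
  [[-1,0.5,0,0,0],[-1,0.5,0.1,0,0],[-1,0.5,0,0,0],[-1,0.5,0,0,0],[-1,0.5,0,0,0],[-1,0.5,0,0,0],[-1,0.3,0,0,0],[-1,0,0,0,0]],
])

```text
time_s: 18.92
tcp_pos: [0.5162, -0.0358, 0.1167]
eef_rot: [180.0, 0.2, 1.4]
contact_force: [-4.3, 1.1, -0.2]
gripper_width: 0.0004
gripper_force: 1.7
```

Emit:
jog_arm([
  [[-1,0.3,0,0,0],[-1,0.3,0,0,0],[-1,0,0,0,0],[-1,-0.3,0,0,0],[-1,0,0,0,0],[-1,0,0,0,0]],
])

```text
time_s: 19.68
tcp_pos: [0.5209, -0.0355, 0.1178]
eef_rot: [-180.0, -0.0, 1.4]
contact_force: [-0.3, 0.1, -0.8]
gripper_width: 0.0005
gripper_force: 0.0
```

```bash
python3 -c "
from h import *
rows();snap('pics/m6.png')"
```

```text
[(200, 129, 138, 140), (212, 166, 197, 188), (224, 76, 87, 74), (236, 81, 77, 79), (248, 55, 55, 62), (260, 123, 130, 133), (272, 209, 197, 196), (284, 204, 193, 192), (296, 126, 128, 134), (308, 137, 195, 222), (320, 232, 236, 237), (332, 82, 128, 132), (344, 71, 89, 118), (356, 237, 243, 244), (368, 240, 243, 243), (380, 188, 195, 198), (392, 139, 141, 143)]
```

View pics/m6.png

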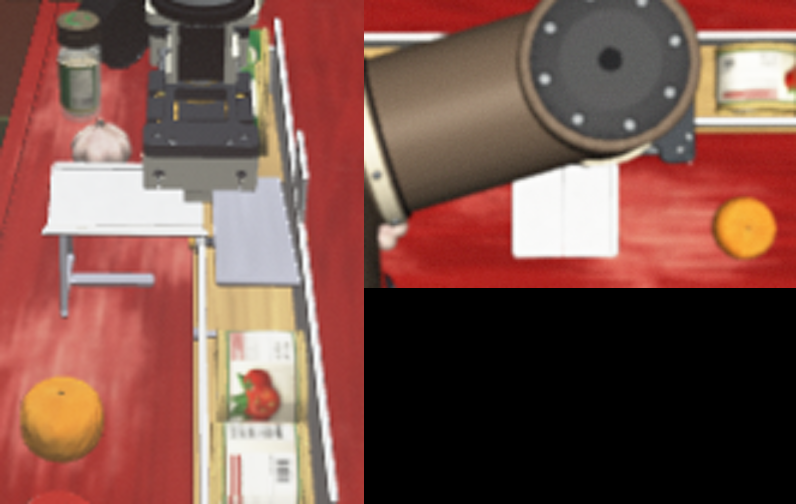

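The tin has left the trough mouth. The gate's visible part is empty, so it appears to have rolled left. I'll retract and rise clear.

Emit:
jog_arm([
  [[-1,-2,0,0,0],[-1,-2,0,2,0],[-1,-2,0,5,0],[-1,-2,0,5,0],[-1,-2,0,1,0],[-1,-2,0,0,0],[-1,0,0,0,0],[-1,0,0,0,0]],
])

```text
time_s: 20.88
tcp_pos: [0.4011, -0.0354, 0.2477]
eef_rot: [-180.0, -0.0, 1.4]
contact_force: [0.8, -0.2, -0.0]
gripper_width: 0.0001
gripper_force: 0.0
```

```bash
python3 -c "
from h import *
s=r.capture('side');t=r.capture('top')
o=np.zeros((560,795,3),np.uint8);o[:,:325]=cv2.resize(s[190:414,255:385],None,fx=2.5,fy=2.5);o[:180,325:325+465]=cv2.resize(t[180:300,195:505],None,fx=1.5,fy=1.5);cv2.imwrite('pics/m7.png',o)"
```

```text
(no output)
```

View pics/m7.png

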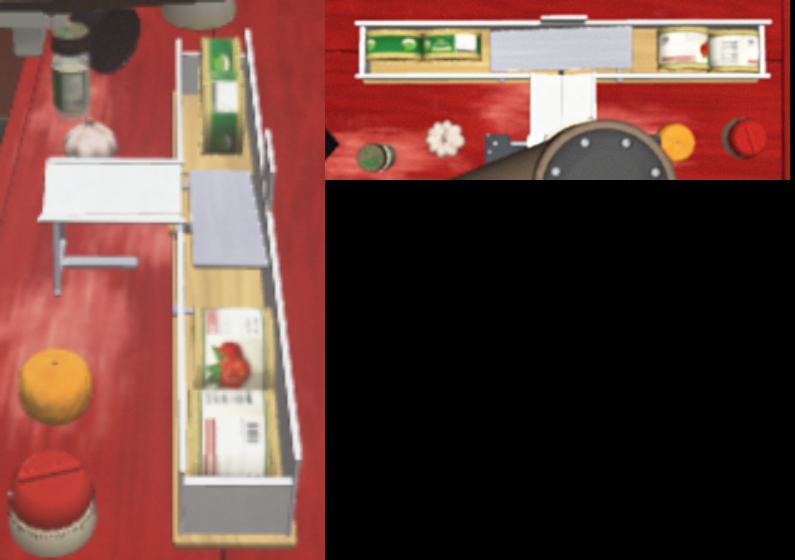

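Both tins lie beside their own kind: the two green ones on the left at (395,44) and (450,44), the two white ones on the right at (683,47) and (733,50). The bystanders look undisturbed.

```bash
python3 -c "
from plant import r
print(r.close_job())"
```

```text
the job is handed in; nothing more can be done
None
```

The job is handed in at about 21 s of robot time: the tall tin went to the right lane and the flat tin to the left, each beside its own kind, and the bystanders look undisturbed.

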